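Set the mitre board to 30 degrees and trap the offcut in it

ROBOT

A 7-joint arm with a two-finger parallel gripper is mounted at the origin on a cart in front of the work surface, level with it; the furniture and walls round the work are solid. World frame = base frame: x ahead of the robot, y to its left, z up, the work surface at z = 0. Lengths are in m, angles in rad, forces in N, time in s.
With the tool pointing down it reaches from about 0.4 to 0.9 m from the base axis. Payload 5.5 kg.
Tool frame: the origin (TCP) lies midway between the tips of the shut fingers; the grasp point (between the pads) lies 19 mm behind it; z points along the fingers, y is the line along which they close (so a half turn about z gives the same grasp; the last joint's range is limited). The gripper opens to 85 mm and grips with 20 to 120 N. Pads are 22 mm wide; open, the fingers measure 114 mm over their backs; the gripper's body (76 mm by 85 mm) begins 54 mm behind the grasp point. The pads swing forward as they close: fully open they stand 13 mm farther back than shut.
Start: joints at [-0.988, 0.501, -0.427, 1.55, 0.221, 1.138, -0.21], TCP at [0.204, 0.617, 0.231] pointing down, gripper open.
Joint ranges: [-2.88, 2.88], [-0.31, 2.03], [-1.54, 1.56], [0.2, 2.42], [-1.41, 4.55], [0.19, 2.02], [-2.57, 2.57]. Speed limits (rad/s): [2.57, 2.57, 3.14, 3.14, 3.14, 3.14, 3.14].

INTERFACE

Orientations are given as a 3x3 rotation matrix whose columns are the frame's x, y, z axes.
In Python, from plant import robot gives the robot as it stands. The module is installed in compiled form; this text tells all that it offers.
- The arm moves only by the tool servo_tool, never from a script. Its argument "series" is a list of rows, each an object with "linear": the shift along the tool's x, y, z in m, a list of three; "spin": the turn about the tool's z in rad. In form: [{"linear": [x, y, z], "spin": spin}, ...]. A call has 1 to 20 rows; each row shifts and turns the commanded pose from where the row before left it, along the tool's axes as they then stand; what a row does not reach is not made up. A row lasts 1/10 s, in which the tool goes at most 50 mm and 8.59 degrees, less where a joint would pass 70% of its speed; a pose out of reach is approached as far as the arm can. A call is refused whole if a number of a shift passes 0.05 or a number of a turn 0.15, either way. A call with a gripper value outside its range is refused whole. "fingers" is the finger opening in m, from 0 to 0.0854, set as the call begins (left out, the last holds). The fingers move at their own pace and stop on an object; "squeeze" is the grip in N (left out, the last holds). Time passes only in rows, so rows that do not move let the fingers close. It gives the time, the measured TCP pose, the force, the opening and the grip force at its end, in the units of the state.
- robot.state(): the state, without advancing time (a new reading comes with each control period).
- robot.capture(name): name is "scene" or "top" or "wrist"; returns the picture (420x560x3 uint8, red, green, blue); there is no depth.
- robot.camera_params(name): a dict with "mtx" (3x3 intrinsics, pixels), "k1" (the pictures are not rectified: a ray, as slopes to the right and down, at radius r is drawn at 1 + k1 r^2 times it, then the intrinsics apply), "T" (4x4, takes a point from camera to world coordinates). Camera axes: x right, y down, z forward; pixel columns grow to the right and rows downward; lengths in m; the calibration is good to about 2 mm. A picture is of the moment at which its call begins: read the wrist's pose just before it. camera_params takes no time and is no camera call; for the wrist camera it gives the pose at the moment of the call.
- robot.job_done(): hands the job in; it is judged then, once.
The state is a dict: "t": time; "joints": joint angles; "dq": joint speeds; "joint_torque": joint torques, N m; "tcp_pos": TCP position; "eef_rot": TCP orientation; "ft_force": force on the tool from outside, world axes, zero at the start; "moment": the same for the moment, N m; "grip_width": finger opening in m; "finger_force": force on a finger pad.
Only numpy, scipy, OpenCV 4.12 (cv2) and the standard library are available. Lean on these libraries where they do the work, as an engineer would, in place of code of your own. Each camera call takes 0.05 s, during which the arm holds its last target. There are 200 camera calls.

TASK

Set up the mitre board: take the bit case off the board and set it down flat on the bench top, then swing the arm with the upright handle to the 30 degree mark (the marks are 15 degrees apart and start at square). Then lay the oblong wooden offcut flat on the board with its long edge flush along the arm, on the robot's side between the end stop and the sliding jaw, and slide the jaw up until it presses the offcut firmly home against the end stop. The arm must still stand at 30 degrees at the end; leave the square offcut and the sanding block where they lie.

Things in the scene. Friction and masses are not known exactly. Their poses are not given: they have to be found in the camera images.
- mitre_board: Fixed plywood board on two battens, bridging the lowered saw blade: 250 (x) x 310 (y) mm, its top 62 mm above the bench. Origin: at its centre, on the bench top. The arm's pivot is at x -65, y -115 mm on it. Black marks near the tip of the arm at 0, 15, 30 and 45 degrees (long at 0 and 30, short at 15 and 45), 252 mm and more from the pivot.
- mitre_arm (a joint): Angle of the pivoting aluminium arm, rad: 0 = square (pointing along the board's +y, to the left), grows to 0.87 as the tip swings away from the robot towards the board's +x. 30 degrees = 0.524. Stiff (about 2.2 N m of friction): it stays where it is left; about 10 N at the handle moves it.
- mitre_pivot (a point): Pivot of the arm, level with the board's top face. Axes turn with the arm: +y along it to its tip, z up, -x to the robot's side, where the work lies. The arm is a bar 24 mm wide (x +-12), 21 mm high; work face at x = -12 mm. The fixed end stop sticks out there: inner face at y = 28 mm, x -50 to -12 mm, 25 mm high.
- mitre_handle (a point): Top of the upright black handle on the arm's centre line, 225 mm from the pivot, 50 mm above the board. Round, 18 to 19 mm thick from 26 to 44 mm above the board. Same axes as mitre_pivot.
- stop_jaw (a joint): Travel of the dark steel sliding jaw along the arm, m: 0 = farthest from the end stop, grows to 0.075 towards it. The clear opening between the end stop and the jaw is 157 mm minus the travel. About 3 N moves it; it stays where it is left.
- jaw_face (a point): Middle of the jaw's inner face, which looks at the end stop: 32.5 mm to the robot's side of the arm's centre line, 18.5 mm above the board. Axes as mitre_pivot. The jaw is 18 mm thick (outer face at +18 mm in y: push there), reaches +-19 mm in x from here and stands 1.5 to 35.5 mm above the board.
- bit_case: Closed black plastic case with a dark blue-grey lid and small latch, 48 (x) x 95 (y) x 31 mm, lying on the board in the way of the arm. Origin: centre of its underside.
- workpiece: Oblong plain wooden offcut, 100 (x) x 45 (y) x 22 mm, lying flat on the bench to the right. Origin: centre of its underside.
- square_offcut: Square plain wooden offcut, 60 x 60 x 30 mm, not to be disturbed. Origin: centre of its underside.
- sanding_block: Brown sanding block, 112 (x) x 64 (y) x 27 mm, not to be disturbed. Origin: centre of its underside.

How it is judged:
By the outcome, as a careful person would: the job done as asked, in the order asked, and still so for the second after the job is handed in, with the robot touching nothing.
It also fails if it takes over 72 s, if anything falls off the work surface, if the arm or the gripper's body presses on something with over 40 N, if the wrist force passes 120 N, or if a joint passes its speed limit or range.

## Working session

There is one attempt and no reset: what is moved stays moved. The work goes in short steps, Python scripts to look and compute and a tool call to move; the robot and the scene stay as the last step left them, time stands still between calls to the robot, and variables do not carry over. Pictures are saved under pics/ and viewed, at most 10 in all, crops included, and the job is handed in when it is done.

Besides the shell and the picture viewer there is one more tool, called after "Emit:" as a command line: name --argument value ..., lists and objects as JSON in quotes. servo_tool: Moves the arm, as the interface text tells. Its arguments: {"type":"object","properties":{"series":{"type":"array"},"fingers":{"type":"number"},"squeeze":{"type":"number"}},"required":["series"]}

```bash
mkdir -p pics
cat > h.py <<'E'
import numpy as np, cv2
from plant import robot
def ray(P,uv):
    K=np.array(P["mtx"]);k=P["k1"];T=np.array(P["T"])
    uv=np.atleast_2d(np.asarray(uv,float))
    d=cv2.undistortPoints(uv[:,None],K,np.array([k,0,0,0.]))[:,0]
    D=np.c_[d,np.ones(len(d))]@T[:3,:3].T
    return T[:3,3],D
def onz(P,uv,z):
    o,D=ray(P,uv); return o+D*((z-o[2])/D[:,2])[:,None]
def proj(P,X):
    K=np.array(P["mtx"]);T=np.array(P["T"])
    c=(np.atleast_2d(X)-T[:3,3])@T[:3,:3]; s=c[:,:2]/c[:,2:]
    s=s*(1+P["k1"]*(s**2).sum(1))[:,None]
    return s@K[:2,:2].T+K[:2,2]
def cap(cam,name):
    im=robot.capture(cam); cv2.imwrite(f"pics/{name}.png",im[:,:,::-1]); return im
E
python3 - <<'E'
from h import *
np.set_printoptions(precision=3,suppress=True)
for c in("scene","top"):
    cap(c,c+"0"); P=robot.camera_params(c); print(c,P)
a=cv2.imread("pics/top0.png"); cv2.imwrite("pics/top0b.png",cv2.resize(a,(800,600),interpolation=cv2.INTER_CUBIC))
s=robot.state();print(s["t"],s["tcp_pos"],s["eef_rot"])
E
```

```text
scene {'mtx': array([[415.421,   0.   , 279.328],
       [  0.   , 415.421, 203.388],
       [  0.   ,   0.   ,   1.   ]]), 'k1': -0.022426747565382862, 'T': array([[ 0.901, -0.316,  0.298,  0.192],
       [-0.434, -0.679,  0.591, -0.655],
       [ 0.015, -0.662, -0.749,  0.935],
       [ 0.   ,  0.   ,  0.   ,  1.   ]])}
top {'mtx': array([[503.188,   0.   , 285.889],
       [  0.   , 503.188, 210.928],
       [  0.   ,   0.   ,   1.   ]]), 'k1': -0.11807694234834862, 'T': array([[ 0.062, -0.974,  0.219,  0.247],
       [-0.998, -0.062,  0.008, -0.007],
       [ 0.006, -0.219, -0.976,  1.388],
       [ 0.   ,  0.   ,  0.   ,  1.   ]])}
0.1 [0.204 0.616 0.23 ] [[-0.949  0.314 -0.001]
 [ 0.314  0.949 -0.002]
 [ 0.    -0.002 -1.   ]]
```

View pics/top0b.png

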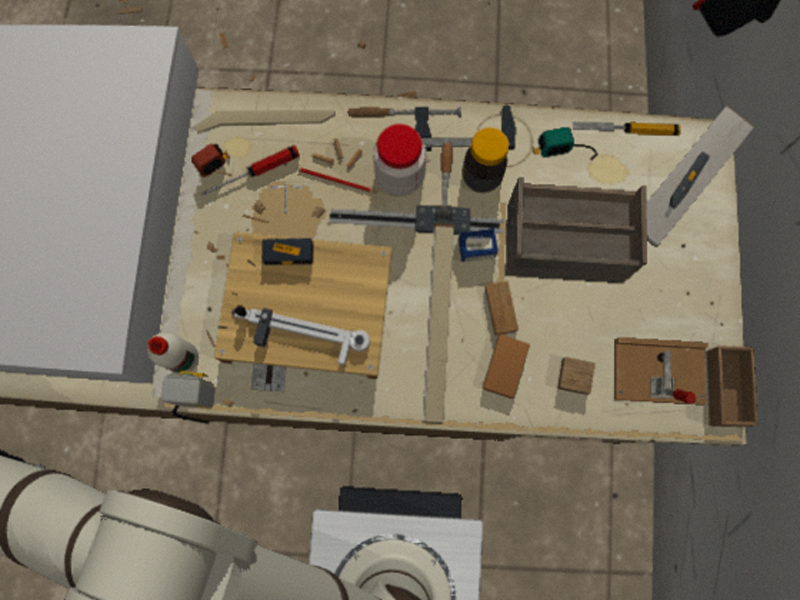

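View pics/scene0.png

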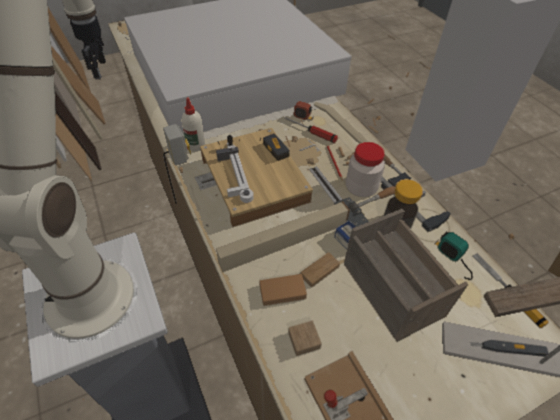

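The top view (800x600 scale) shows the board with corners near (230,235), (390,245), (378,375) and (217,360). The case is at (288,251), the pivot at (358,340), the handle at (240,312), the jaw at (262,327), the oblong offcut at (500,307), the sanding block at (506,367) and the square offcut at (576,375). The scene view agrees, and a raised rail lies between the board and the offcuts.

Run:
```python
from h import *
np.set_printoptions(precision=3,suppress=True)
P=robot.camera_params("top"); a=cv2.imread("pics/top0.png"); S=0.7
def g(n,pts,z): print(n,onz(P,(np.array(pts)+.5)*S-.5,z)[:,:2].tolist().__repr__() if 0 else onz(P,(np.array(pts)+.5)*S-.5,z)[:,:2].round(3).tolist())
g("board",[(230,235),(390,245),(378,375),(217,360)],.062)
g("pivot",[(359,340)],.085); g("handle",[(239,311)],.112)
g("case",[(288,245)],.093); g("jaw",[(262,327)],.097)
g("rail",[(432,225),(451,225),(427,420),(444,420)],.03)
g("square",[(576,372)],.03)
hsv=cv2.cvtColor(a,cv2.COLOR_BGR2HSV)
for n,(x,y),z in(("wp",(500,307),.022),("sand",(506,367),.027),("sq",(576,375),.03)):
    x,y=int(x*S),int(y*S); c=cv2.cvtColor(a,cv2.COLOR_BGR2LAB).astype(int)
    m=(np.abs(c-np.median(c[y-3:y+4,x-3:x+4].reshape(-1,3),0)).max(2)<22).astype(np.uint8)
    k,l=cv2.connectedComponents(m,connectivity=4); 
    pts=np.argwhere(l==l[y,x])[:,::-1].astype(float)
    w=onz(P,pts,z)[:,:2].astype(np.float32); r=cv2.minAreaRect(w*1000); print(n,len(w),r,hsv[y,x])
# zooms
z1=cv2.resize(a[155:275,145:285],(700,600),interpolation=cv2.INTER_CUBIC); cv2.imwrite("pics/z1.png",z1)
```

```text
board [[0.655, 0.358], [0.654, 0.046], [0.402, 0.051], [0.41, 0.354]]
pivot [[0.461, 0.089]]
handle [[0.496, 0.31]]
case [[0.632, 0.237]]
jaw [[0.472, 0.268]]
rail [[0.71, -0.033], [0.713, -0.071], [0.327, -0.045], [0.329, -0.077]]
square [[0.434, -0.324]]
wp 2420 ((524.621337890625, -163.12998962402344), (360.74310302734375, 114.53600311279297), 14.946584701538086) [ 17 141 116]
sand 2204 ((533.5490112304688, -161.4088134765625), (335.1733703613281, 106.96160888671875), 16.145084381103516) [ 15 157 117]
sq 455 ((428.9510192871094, -325.507568359375), (61.61111068725586, 59.64798355102539), 81.99775695800781) [ 17 116 121]
```

View pics/z1.png

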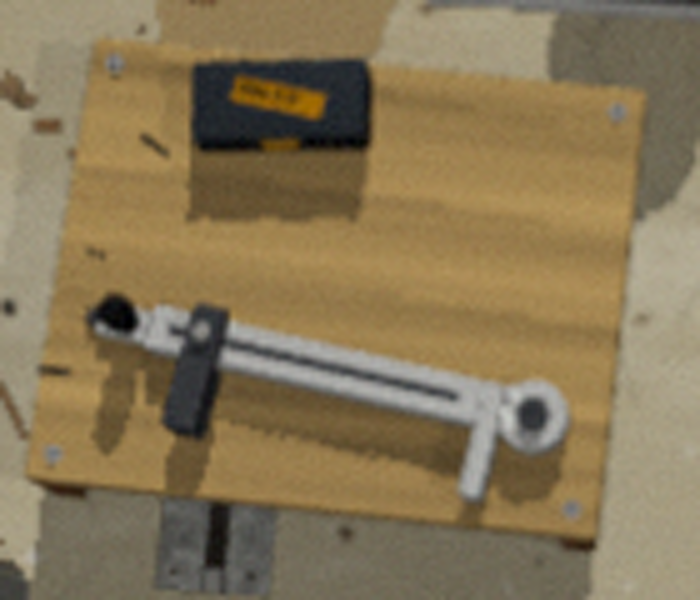

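The zoom shows the board corners at (97,40), (643,92), (595,540) and (30,475), and the pivot at (532,412). The handle top is at (118,312) and the jaw spans (195,330) to (190,430). The marks are at (54,371) for 0°, (95,253) for 15° and (152,145) for 30°. The case top spans (197,62) to (368,140).

Run:
```python
from h import *
np.set_printoptions(precision=4,suppress=True)
P=robot.camera_params("top"); a=cv2.imread("pics/top0.png")
def g(pts,z): return onz(P,np.array([145,155])+(np.array(pts)+.5)/5-.5,z)[:,:2]
c=g([(97,40),(643,92),(595,540),(30,475)],.062); print("corners",c, [np.linalg.norm(c[i]-c[(i+1)%4]) for i in range(4)])
B=np.array([(125,155),(125,-155),(-125,-155),(-125,155)])/1000
m=c.mean(0); H=(B).T@(c-m); th=np.arctan2(H[0,1]-H[1,0],H[0,0]+H[1,1]); R=np.array([[np.cos(th),-np.sin(th)],[np.sin(th),np.cos(th)]])
print("board",m,np.degrees(th)); piv=m+R@[-.065,-.115]; print("pivot",piv, g([(532,412)],.085))
h=g([(118,312)],.112)[0]; print("handle",h)
def ang(p): v=R.T@(p-piv); return np.degrees(np.arctan2(v[0],v[1])),np.linalg.norm(v)
print("arm",ang(h),[ang(p) for p in g([(54,371),(95,253),(152,145)],.062)])
case=g([(197,62),(368,60),(370,138),(200,142)],.093); print("case",case,case.mean(0))
print("jaw",g([(195,308),(226,312),(200,436),(165,428)],.0975))
hsv=cv2.cvtColor(a,cv2.COLOR_BGR2HSV)
m=((hsv[...,1]>125)&(hsv[...,0]<25)).astype(np.uint8); m[:, :330]=0;m[:, 375:]=0;m[:190]=0;m[290:]=0
m=cv2.morphologyEx(m,cv2.MORPH_OPEN,np.ones((3,3)))
k,l,st,ce=cv2.connectedComponentsWithStats(m)
for i in range(1,k):
    if st[i,4]>200:
        w=onz(P,np.argwhere(l==i)[:,::-1].astype(float),.022)[:,:2].astype(np.float32); print(st[i],cv2.minAreaRect(w*1000))
z=cv2.resize(a[190:290,330:430],(600,600),interpolation=cv2.INTER_CUBIC); cv2.imwrite("pics/z2.png",z)
```

```text
corners [[0.6606 0.3497]
 [0.6491 0.0445]
 [0.4012 0.0532]
 [0.4159 0.3577]] [np.float64(0.305359491137538), np.float64(0.24800683039171317), np.float64(0.30483184663497914), np.float64(0.2448087619113755)]
board [0.5317 0.2013] -2.2553860340889393
pivot [0.4622 0.0889] [[0.4637 0.0899]]
handle [0.4978 0.3076]
arm (np.float64(6.985195357861793), np.float64(0.221596634711171)) [(np.float64(0.10970137014436833), np.float64(0.26252814699311244)), (np.float64(15.091232008790202), np.float64(0.25923469709792085)), (np.float64(29.856792456316516), np.float64(0.2632361287783107))]
case [[0.6417 0.2852]
 [0.6484 0.1926]
 [0.6049 0.1874]
 [0.5971 0.2786]] [0.623 0.236]
jaw [[0.5054 0.2706]
 [0.5044 0.2539]
 [0.4378 0.2608]
 [0.4408 0.2796]]
[ 339  199   31   79 1290] ((490.5414123535156, -190.23744201660156), (217.46192932128906, 80.89222717285156), 0.5737441778182983)
```

View pics/z2.png

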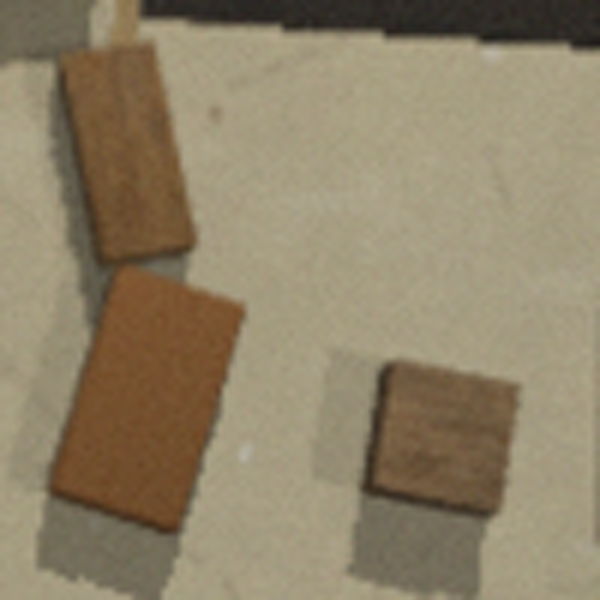

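The second zoom shows the offcut's top corners at (62,58), (153,43), (193,238) and (103,253). The sanding block lies just below it, the square offcut is at (445,435), and there is clear bench around (380,200).

```bash
cat >> h.py <<'E'
def plan(x,y,z,yaw,px=None):
    """yaw: world angle (deg) of tool y. prints spin and then shift in tool axes after spin (level tool)"""
    s=robot.state(); R=np.array(s["eef_rot"]); p=np.array(s["tcp_pos"]) if px is None else np.array(px)
    cur=np.degrees(np.arctan2(R[1,1],R[0,1])); d=(yaw-cur+90)%180-90
    t=np.radians(cur+d); Y=np.array([np.cos(t),np.sin(t),0]); Z=np.array([0,0,-1.]); X=np.cross(Y,Z)
    D=np.array([x,y,z])-p
    print("spin %.3f"%(-np.radians(d)),"lin",np.round([D@X,D@Y,D@Z],4))
E
python3 - <<'E'
from h import *
np.set_printoptions(precision=4,suppress=True)
P=robot.camera_params("top")
def g(pts,z): return onz(P,np.array([330,190])+(np.array(pts)+.5)/6-.5,z)[:,:2]
w=g([(62,58),(153,43),(193,238),(103,253)],.022); print("wp",w,w.mean(0),np.degrees(np.arctan2(*(w[0]+w[1]-w[2]-w[3])[::-1])),np.linalg.norm(w[0]-w[3]),np.linalg.norm(w[0]-w[1]))
print("free",g([(230,80),(400,190),(560,320)],0))
w=g([(120,265),(244,305),(180,522),(52,488)],.027); print("sand",w,w.mean(0))
plan(.623,.236,.4,4)
E
```

```text
wp [[ 0.5967 -0.1456]
 [ 0.6067 -0.188 ]
 [ 0.515  -0.2095]
 [ 0.5054 -0.1681]] [ 0.556  -0.1778] 13.517401664112638 0.09401153692078688 0.043556975130969774
free [[ 0.5968 -0.2282]
 [ 0.5485 -0.3104]
 [ 0.4908 -0.3875]]
sand [[ 0.4994 -0.1755]
 [ 0.4843 -0.2332]
 [ 0.3833 -0.207 ]
 [ 0.3953 -0.1485]] [ 0.4406 -0.1911]
spin 1.181 lin [-0.4087  0.3913 -0.1697]
```

Emit:
servo_tool --series '[{"linear":[0,0,-0.05],"spin":0},{"linear":[0,0,-0.05],"spin":0},{"linear":[0,0,-0.05],"spin":0},{"linear":[0,0,0],"spin":0}]' --fingers 0.0854

```text
t: 0.5
tcp_pos: [0.2045, 0.6203, 0.3899]
eef_rot: [[-0.949, 0.314, 0.004], [0.314, 0.949, 0.013], [0.0, 0.013, -1.0]]
ft_force: [0.3, -0.1, -0.3]
grip_width: 0.0855
finger_force: 0.0
```

Emit:
servo_tool --series '[{"linear":[0,0,0],"spin":0.1475},{"linear":[0,0,0],"spin":0.1475},{"linear":[0,0,0],"spin":0.1475},{"linear":[0,0,0],"spin":0.1475},{"linear":[0,0,0],"spin":0.1475},{"linear":[0,0,0],"spin":0.1475},{"linear":[0,0,0],"spin":0.1475},{"linear":[0,0,0],"spin":0.1475},{"linear":[-0.034,0.0326,0],"spin":0},{"linear":[-0.034,0.0326,0],"spin":0},{"linear":[-0.034,0.0326,0],"spin":0},{"linear":[-0.034,0.0326,0],"spin":0},{"linear":[-0.034,0.0326,0],"spin":0},{"linear":[-0.034,0.0326,0],"spin":0},{"linear":[-0.034,0.0326,0],"spin":0},{"linear":[-0.034,0.0326,0],"spin":0},{"linear":[-0.034,0.0326,0],"spin":0},{"linear":[-0.034,0.0326,0],"spin":0},{"linear":[-0.034,0.0326,0],"spin":0},{"linear":[-0.034,0.0326,0],"spin":0}]'

```text
t: 2.5
tcp_pos: [0.6245, 0.2363, 0.3806]
eef_rot: [[-0.071, 0.997, -0.001], [0.997, 0.071, -0.0], [-0.0, -0.001, -1.0]]
ft_force: [0.1, 1.8, 0.3]
grip_width: 0.0857
finger_force: 0.0
```

Run:
```python
from h import *
s=robot.state();print(s["tcp_pos"],s["joints"]);P=robot.camera_params("wrist");im=cap("wrist","w1");print(P["T"],P["mtx"][0])
import pickle;pickle.dump(P,open("w1.pkl","wb"))
print(proj(P,[[.623,.236,.093],[.462,.089,.085],[.498,.308,.112]]))
plan(.623,.236,.2,4)
```

```text
[0.62446606 0.23633998 0.38061133] [-0.41118369  0.4107544   0.01345253  1.3102647  -0.00545678  1.42135835
 -0.32691005]
[[ 9.97486103e-01  6.72865359e-02  2.22260146e-02  6.18037579e-01]
 [ 7.08605967e-02 -9.44917168e-01 -3.19547057e-01  3.17864842e-01]
 [-4.99471707e-04  3.20318697e-01 -9.47309708e-01  5.23026148e-01]
 [ 0.00000000e+00  0.00000000e+00  0.00000000e+00  1.00000000e+00]] [332.70580508   0.         276.74421834]
[[276.25598019 164.86518313]
 [158.77348314 255.9340272 ]
 [173.97572857  99.47501092]]
spin -0.010 lin [ 0.01   -0.0069  0.1796]
```

View pics/w1.png

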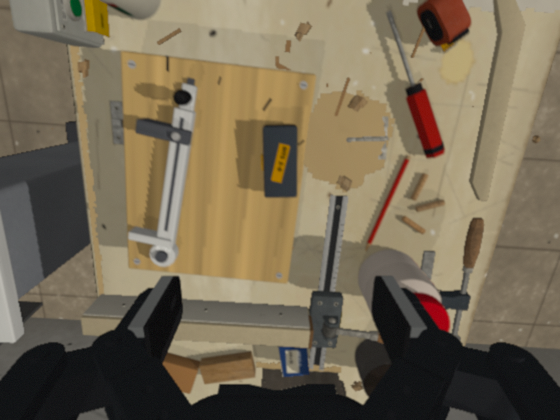

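The wrist view shows the case top from (264,125) to (297,196), the handle top at (181,97), and the pivot at (162,256). The marks are at (167,63), (220,80) and (267,104).

Run:
```python
from h import *
import pickle
np.set_printoptions(precision=4,suppress=True)
P=pickle.load(open("w1.pkl","rb"))
f=lambda p,z:onz(P,p,z)[:,:2]
c=f([(123,52),(315,74),(290,284),(127,269)],.062);print("corners",c,c.mean(0),[np.linalg.norm(c[i]-c[(i+1)%4]) for i in range(4)])
h=f([(181,97)],.112);pv=f([(162,256)],.085);print("h",h,"p",pv,np.linalg.norm(h-pv))
print("marks",f([(167,63),(220,80),(267,104)],.062))
a=cv2.imread("pics/w1.png");m=((a.max(2)<75)|((a[...,0]<60)&(a[...,2]>170))).astype(np.uint8);m[:,:255]=0;m[:,305:]=0;m[:115]=0;m[205:]=0
m=cv2.morphologyEx(m,cv2.MORPH_OPEN,np.ones((5,5)));pts=np.argwhere(m)[:,::-1].astype(float)
print("case",cv2.minAreaRect((f(pts,.093)*1000).astype(np.float32)),pts.min(0),pts.max(0))
print(f([(265,125),(297,125),(297,196),(265,196)],.093))
```

```text
corners [[0.4213 0.3588]
 [0.6647 0.3508]
 [0.6584 0.0424]
 [0.4038 0.051 ]] [0.537  0.2007] [np.float64(0.24347189492591836), np.float64(0.3084735158706681), np.float64(0.2547250903187571), np.float64(0.3083572071969901)]
h [[0.5062 0.3113]] p [[0.4667 0.0892]] 0.22561588297873963
marks [[0.4759 0.3502]
 [0.5432 0.335 ]
 [0.6055 0.3099]]
case ((626.8367309570312, 240.38818359375), (42.275726318359375, 92.58595275878906), 4.06873083114624) [263. 125.] [296. 196.]
[[0.6054 0.2853]
 [0.6454 0.2881]
 [0.6538 0.1959]
 [0.6109 0.1928]]
```

Emit:
servo_tool --series '[{"linear":[0.001,0.001,0.05],"spin":0},{"linear":[0.001,0.001,0.05],"spin":0},{"linear":[0,0,0.05],"spin":0},{"linear":[0,0,0.05],"spin":0},{"linear":[0,0,0.05],"spin":0},{"linear":[0,0,0.03],"spin":0},{"linear":[0,0,0.02],"spin":0},{"linear":[0,0,0.01],"spin":0},{"linear":[0,0,0],"spin":0}]'

```text
t: 3.45
tcp_pos: [0.6239, 0.2396, 0.0694]
eef_rot: [[-0.071, 0.997, -0.003], [0.997, 0.071, -0.001], [-0.001, -0.003, -1.0]]
ft_force: [1.0, -0.1, -0.5]
grip_width: 0.0856
finger_force: 0.0
```

Emit:
servo_tool --series '[{"linear":[0,0,0],"spin":0},{"linear":[0,0,0],"spin":0},{"linear":[0,0,0],"spin":0},{"linear":[0,0,0],"spin":0},{"linear":[0,0,0],"spin":0},{"linear":[0,0,0],"spin":0},{"linear":[0,0,0],"spin":0},{"linear":[0,0,0],"spin":0}]' --fingers 0.03 --squeeze 30

```text
t: 4.25
tcp_pos: [0.6265, 0.2405, 0.0732]
eef_rot: [[-0.071, 0.997, 0.003], [0.997, 0.071, 0.001], [0.001, 0.003, -1.0]]
ft_force: [-0.9, -0.0, 6.2]
grip_width: 0.0443
finger_force: 32.4
```

Emit:
servo_tool --series '[{"linear":[0,0,-0.02],"spin":0},{"linear":[0,0,-0.04],"spin":0},{"linear":[0,0,-0.05],"spin":0},{"linear":[0,0,-0.05],"spin":0},{"linear":[0,0,-0.05],"spin":0},{"linear":[-0.022,-0.0054,-0.02],"spin":0},{"linear":[-0.0444,-0.0108,0],"spin":0},{"linear":[-0.0444,-0.0108,0],"spin":0},{"linear":[-0.0444,-0.0108,0],"spin":0},{"linear":[-0.0444,-0.0108,0],"spin":0},{"linear":[-0.0444,-0.0108,0],"spin":0},{"linear":[-0.0444,-0.0108,0],"spin":0},{"linear":[-0.0444,-0.0108,0],"spin":0},{"linear":[-0.0444,-0.0108,0],"spin":0},{"linear":[-0.0444,-0.0108,0],"spin":0},{"linear":[-0.0444,-0.0108,0],"spin":0},{"linear":[-0.0444,-0.0108,0],"spin":0},{"linear":[-0.022,-0.0054,0],"spin":0},{"linear":[0,0,0],"spin":0}]'

```text
t: 6.15
tcp_pos: [0.5311, -0.3058, 0.3013]
eef_rot: [[-0.063, 0.998, -0.001], [0.998, 0.063, -0.003], [-0.003, -0.001, -1.0]]
ft_force: [-0.7, -0.9, -0.9]
grip_width: 0.0442
finger_force: 31.5
```

Run:
```python
from h import *
s=robot.state();print(s["tcp_pos"],s["grip_width"],s["ft_force"],s["finger_force"])
plan(.535,-.30,.011,4)
cap("top","top1")
```

```text
[ 0.53114871 -0.30584746  0.30134028] 0.044200287444722194 [-0.67054765 -0.8979022  -0.85737032] 31.533576250076294
spin -0.007 lin [0.0056 0.0042 0.2903]
```

Emit:
servo_tool --series '[{"linear":[0.003,0.002,0.05],"spin":0},{"linear":[0.003,0.002,0.05],"spin":0},{"linear":[0,0,0.05],"spin":0},{"linear":[0,0,0.05],"spin":0},{"linear":[0,0,0.04],"spin":0},{"linear":[0,0,0.02],"spin":0},{"linear":[0,0,0.015],"spin":0},{"linear":[0,0,0.008],"spin":0},{"linear":[0,0,0.004],"spin":0},{"linear":[0,0,0.001],"spin":0},{"linear":[0,0,0],"spin":0},{"linear":[0,0,0],"spin":0}]'

```text
t: 7.4
tcp_pos: [0.5382, -0.2945, 0.0147]
eef_rot: [[-0.071, 0.997, 0.002], [0.997, 0.071, -0.001], [-0.001, 0.002, -1.0]]
ft_force: [-0.1, 0.3, -0.3]
grip_width: 0.0443
finger_force: 31.5
```

Emit:
servo_tool --series '[{"linear":[0,0,0],"spin":0},{"linear":[0,0,0],"spin":0},{"linear":[0,0,0],"spin":0},{"linear":[0,0,0],"spin":0},{"linear":[0,0,0],"spin":0},{"linear":[0,0,0],"spin":0}]' --fingers 0.0854

```text
t: 8.0
tcp_pos: [0.5374, -0.294, 0.0136]
eef_rot: [[-0.071, 0.997, -0.0], [0.997, 0.071, 0.0], [0.0, -0.0, -1.0]]
ft_force: [-0.2, -1.0, 0.1]
grip_width: 0.0855
finger_force: 0.0
```

Emit:
servo_tool --series '[{"linear":[0,0,-0.03],"spin":0},{"linear":[0,0,-0.05],"spin":0},{"linear":[0,0,-0.05],"spin":0},{"linear":[0,0,-0.05],"spin":0},{"linear":[0,0,-0.05],"spin":0},{"linear":[0,0,-0.05],"spin":0.12},{"linear":[0,0,0],"spin":0.125}]'

```text
t: 8.7
tcp_pos: [0.541, -0.2965, 0.3025]
eef_rot: [[0.178, 0.984, 0.013], [0.984, -0.178, -0.006], [-0.003, 0.014, -1.0]]
ft_force: [0.7, -1.2, -0.4]
grip_width: 0.0853
finger_force: 0.0
```

Run:
```python
from h import *
s=robot.state();print(s["tcp_pos"])
plan(.505,.3105,.25,-10)
```

```text
[ 0.54100425 -0.29645982  0.30251219]
spin -0.005 lin [ 0.5915 -0.1409  0.0525]
```

Emit:
servo_tool --series '[{"linear":[0.0455,-0.0108,0],"spin":0},{"linear":[0.0455,-0.0108,0],"spin":0},{"linear":[0.0455,-0.0108,0],"spin":0},{"linear":[0.0455,-0.0108,0],"spin":0},{"linear":[0.0455,-0.0108,0],"spin":0},{"linear":[0.0455,-0.0108,0],"spin":0},{"linear":[0.0455,-0.0108,0],"spin":0},{"linear":[0.0455,-0.0108,0],"spin":0},{"linear":[0.0455,-0.0108,0],"spin":0},{"linear":[0.0455,-0.0108,0],"spin":0},{"linear":[0.0455,-0.0108,0],"spin":0},{"linear":[0.0455,-0.0108,0.025],"spin":0},{"linear":[0.0455,-0.0108,0.025],"spin":0},{"linear":[0,0,0],"spin":0},{"linear":[0,0,0],"spin":0}]'

```text
t: 10.2
tcp_pos: [0.5006, 0.3084, 0.2452]
eef_rot: [[0.17, 0.985, -0.002], [0.985, -0.17, -0.001], [-0.002, -0.002, -1.0]]
ft_force: [0.2, -0.5, 0.1]
grip_width: 0.0853
finger_force: 0.0
```

Run:
```python
from h import *
s=robot.state();print(s["tcp_pos"])
plan(.505,.3105,.09,-10)
```

```text
[0.50061906 0.3084037  0.24517241]
spin 0.004 lin [0.0028 0.004  0.1552]
```

Emit:
servo_tool --series '[{"linear":[0.0015,0.004,0.03],"spin":0},{"linear":[0,0,0.05],"spin":0},{"linear":[0,0,0.04],"spin":0},{"linear":[0,0,0.025],"spin":0},{"linear":[0,0,0.01],"spin":0},{"linear":[0,0,0],"spin":0}]'

```text
t: 10.8
tcp_pos: [0.5063, 0.3065, 0.0909]
eef_rot: [[0.175, 0.985, -0.001], [0.985, -0.175, -0.002], [-0.002, -0.001, -1.0]]
ft_force: [-0.1, 0.5, 0.7]
grip_width: 0.0852
finger_force: 0.0
```

Emit:
servo_tool --series '[{"linear":[0,0,0],"spin":0},{"linear":[0,0,0],"spin":0},{"linear":[0,0,0],"spin":0},{"linear":[0,0,0],"spin":0},{"linear":[0,0,0],"spin":0},{"linear":[0,0,0],"spin":0},{"linear":[0,0,0],"spin":0},{"linear":[0,0,0],"spin":0},{"linear":[0,0,0],"spin":0},{"linear":[0,0,0],"spin":0}]' --fingers 0.01 --squeeze 40

```text
t: 11.8
tcp_pos: [0.5043, 0.3092, 0.0924]
eef_rot: [[0.172, 0.985, -0.002], [0.985, -0.172, 0.0], [-0.0, -0.002, -1.0]]
ft_force: [-6.3, -0.1, 8.7]
grip_width: 0.0166
finger_force: 38.9
```

Emit:
servo_tool --series '[{"linear":[0,0.0043,0],"spin":0.019},{"linear":[-0.0002,0.0087,0],"spin":0.0387},{"linear":[-0.0002,0.0087,0],"spin":0.0387},{"linear":[-0.0002,0.0087,0],"spin":0.0387},{"linear":[-0.0002,0.0087,0],"spin":0.0387},{"linear":[-0.0002,0.0087,0],"spin":0.0387},{"linear":[-0.0002,0.0087,0],"spin":0.0387},{"linear":[-0.0002,0.0087,0],"spin":0.0387},{"linear":[-0.0002,0.0087,0],"spin":0.0387},{"linear":[-0.0002,0.0087,0],"spin":0.0387},{"linear":[0,0.0043,0],"spin":0.019},{"linear":[0,0,0],"spin":0},{"linear":[0,0,0],"spin":0},{"linear":[0,0,0],"spin":0}]'

```text
t: 13.2
tcp_pos: [0.5839, 0.2782, 0.0924]
eef_rot: [[0.53, 0.848, -0.004], [0.848, -0.53, 0.0], [-0.002, -0.004, -1.0]]
ft_force: [-8.9, -2.0, 11.0]
grip_width: 0.0163
finger_force: 39.2
```

Run:
```python
from h import *
import pickle
s=robot.state();p=s["tcp_pos"];print(p,s["ft_force"],np.degrees(np.arctan2(p[0]-.4655,p[1]-.089)))
cap("scene","s2");cap("top","top2")
P=robot.camera_params("wrist");pickle.dump(P,open("w2.pkl","wb"));cap("wrist","w2")
a=cv2.imread("pics/top2.png")[150:285,140:300];b=cv2.imread("pics/w2.png")
cv2.imwrite("pics/m2.png",np.hstack([cv2.resize(a,(480,405),interpolation=cv2.INTER_CUBIC),cv2.resize(b,(320,240))[:, :].repeat(1,0) if 0 else cv2.copyMakeBorder(cv2.resize(b[:,100:460],(320,373)),0,32,0,0,0)]))
```

```text
[0.58388745 0.27817359 0.09238443] [-8.9238419  -1.9758335  11.04455233] 32.038901226456375
```

View pics/m2.png

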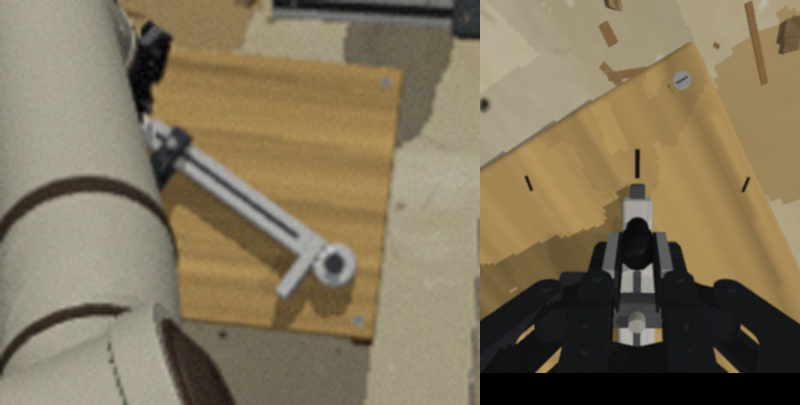

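The combined picture shows the top view on the left with the arm at about 30°. In the wrist view on the right, the arm tip (638,190) points straight at the long mark (637,150 to 178), with short marks either side at (529,183) and (745,184).

Run:
```python
from h import *
import pickle
np.set_printoptions(precision=4,suppress=True)
P=pickle.load(open("w2.pkl","rb"));b=cv2.imread("pics/w2.png");g=b.max(2)
def blob(x0,x1,y0,y1,t=80):
    m=np.argwhere(g[y0:y1,x0:x1]<t); return m[:,::-1]+[x0,y0]
M={}
for n,r in(("30",(268,288,163,204)),("a",(145,165,190,220)),("b",(388,412,190,220))):
    m=blob(*r); w=onz(P,m.astype(float),.0622)[:,:2]; c=w.mean(0); d=np.linalg.svd(w-c)[2][0]; M[n]=c; print(n,len(m),m.min(0),m.max(0),c,np.degrees(np.arctan(d[0]/d[1])))
# bar tip region rows: bright edges
for y in range(205,250,6): 
    r=b[y,255:300].astype(int); print(y,r.max(1)[::1])
```

```text
30 132 [275 168] [279 199] [0.6041 0.3111] 32.564712505023934
a 44 [151 198] [158 214] [0.5409 0.3356] 18.137162444207455
b 46 [395 200] [402 215] [0.6531 0.2644] 48.300152534746886
205 [154 156 157 161 162 164 166 167 166 166 165 163 165 164 164 162 162 160
 161 160 160 157 158 158 158 157 158 157 158 159 160 160 161 161 160 160
 161 161 160 158 159 159 158 159 159]
211 [146 147 150 149 147 136 130 118 111 106 106 107 106  92  68  62  66  66
  66  64  65  66  65  65  66  65  67  65  65  66  97 143 160 161 160 160
 161 161 161 160 160 161 159 158 160]
217 [101 101 101 101 102 100 103 102 102 104 103 105 102  92  67  61  65  66
  64  63  65  66  65  64  64  65  66  67  66  66  96 142 159 162 161 160
 162 168 172 173 173 172 173 173 172]
223 [124 110 105 101 103 102 101 103 109 114 116 116 115 108  93  80  77  77
  77  75  76  77  76  77  78  75  77  77  78  83  96 112 118 120 121 125
 135 151 166 172 173 171 172 173 173]
229 [117 116 115 110 105 108 121 138 151 158 162 163 166 165 162 162 162 163
 164 164 163 163 162 164 164 165 163 165 167 169 169 167 164 162 161 162
 164 165 162 167 173 172 173 172 173]
235 [120 119 116 110 105 109 119 135 150 158 160 163 163 161 161 162 162 162
 164 163 161 161 162 163 164 163 164 166 166 168 169 168 164 160 160 160
 162 162 160 168 173 173 173 173 173]
241 [119 119 118 111 109 108 119 135 149 157 160 161 163 163 161 162 161 164
 164 165 163 162 163 164 165 164 164 165 166 167 169 166 162 160 159 162
 164 165 163 172 176 178 175 174 174]
247 [104 106 106 106 105 110 120 136 150 158 160 162 157 135  97  56  23  15
  12  13  14  14  14  15  17  15  14  17  40  83 125 151 159 160 160 163
 169 174 168 171 175 178 179 178 176]
```

Emit:
servo_tool --series '[{"linear":[0,0,0],"spin":0},{"linear":[0,0,0],"spin":0},{"linear":[0,0,0],"spin":0},{"linear":[0,0,0],"spin":0},{"linear":[0,0,-0.02],"spin":0},{"linear":[0,0,-0.04],"spin":0},{"linear":[0,0,-0.05],"spin":0},{"linear":[0,0,-0.05],"spin":0},{"linear":[0,0,-0.05],"spin":0.1},{"linear":[0,0,0],"spin":0.14},{"linear":[0,0,0],"spin":0.14},{"linear":[0,0,0],"spin":0.14},{"linear":[0,0,0],"spin":0.14},{"linear":[0,0,0],"spin":0.12},{"linear":[0,0,0],"spin":0}]' --fingers 0.0854

```text
t: 14.85
tcp_pos: [0.5866, 0.277, 0.3013]
eef_rot: [[0.974, 0.227, 0.0], [0.227, -0.974, -0.0], [-0.0, 0.0, -1.0]]
ft_force: [0.0, 0.5, -0.0]
grip_width: 0.0852
finger_force: 0.0
```

Run:
```python
from h import *
s=robot.state();print(s["tcp_pos"])
plan(.558,-.177,.3,-76.5)
```

```text
[0.58661526 0.2770198  0.30129221]
spin -0.006 lin [-0.1338  0.4348  0.0013]
```

Emit:
servo_tool --series '[{"linear":[-0.0134,0.0435,0],"spin":0},{"linear":[-0.0134,0.0435,0],"spin":0},{"linear":[-0.0134,0.0435,0],"spin":0},{"linear":[-0.0134,0.0435,0],"spin":0},{"linear":[-0.0134,0.0435,0],"spin":0},{"linear":[-0.0134,0.0435,0],"spin":0},{"linear":[-0.0134,0.0435,0],"spin":0},{"linear":[-0.0134,0.0435,0],"spin":0},{"linear":[-0.0134,0.0435,0],"spin":0},{"linear":[-0.0134,0.0435,0],"spin":0},{"linear":[0,0,0],"spin":0},{"linear":[0,0,0],"spin":0}]'

```text
t: 16.05
tcp_pos: [0.5551, -0.1787, 0.3014]
eef_rot: [[0.974, 0.228, -0.0], [0.228, -0.974, -0.0], [-0.0, 0.0, -1.0]]
ft_force: [1.1, 0.5, -0.1]
grip_width: 0.0855
finger_force: 0.0
```

Run:
```python
from h import *
import pickle
np.set_printoptions(precision=4,suppress=True)
s=robot.state();print(s["tcp_pos"]);plan(.558,-.177,.01,-76.5)
P=robot.camera_params("wrist");pickle.dump(P,open("w3.pkl","wb"));cap("wrist","w3")
print(proj(P,[[.5967,-.1456,.022],[.6067,-.188,.022],[.515,-.2095,.022],[.5054,-.1681,.022]]))
im=cap("top","top3");PT=robot.camera_params("top")
# arm straight check from top
a=im[150:285,140:300];cv2.imwrite("pics/m3.png",cv2.copyMakeBorder(np.hstack([cv2.resize(a,(400,338),interpolation=cv2.INTER_CUBIC)[:,:,::-1],cv2.resize(cv2.imread("pics/w3.png"),(400,300)) if 0 else cv2.copyMakeBorder(cv2.resize(cv2.imread("pics/w3.png"),(400,300)),0,38,0,0,0)]),0,0,0,0,0))
```

```text
[ 0.5551 -0.1787  0.3014]
spin -0.006 lin [ 0.0032 -0.0009  0.2914]
[[257.8948 127.2075]
 [293.2323 127.1233]
 [292.1695 200.2919]
 [260.0705 200.2457]]
```

View pics/m3.png

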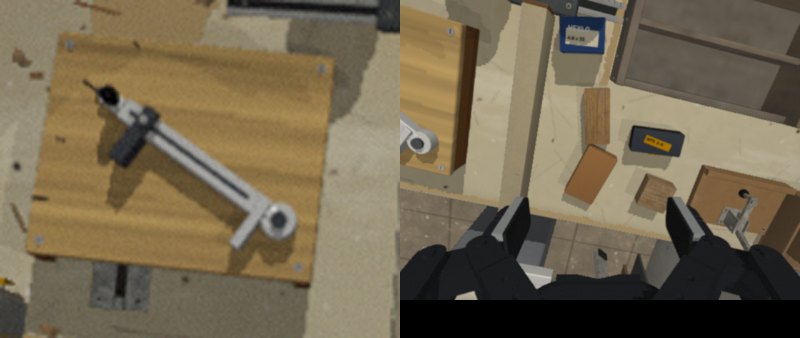

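The top view (left) shows the arm holding at the 30° mark. The wrist view (right) shows the case flat on the bench at (655,141) and the offcut at (584,88) to (610,143), which matches the prediction to about 2 mm.

Emit:
servo_tool --series '[{"linear":[0.002,-0.0005,0.05],"spin":0},{"linear":[0.002,-0.0005,0.05],"spin":0},{"linear":[0,0,0.05],"spin":0},{"linear":[0,0,0.05],"spin":0},{"linear":[0,0,0.045],"spin":0},{"linear":[0,0,0.025],"spin":0},{"linear":[0,0,0.013],"spin":0},{"linear":[0,0,0.005],"spin":0},{"linear":[0,0,0],"spin":0},{"linear":[0,0,0],"spin":0}]'

```text
t: 17.15
tcp_pos: [0.5607, -0.1752, 0.0151]
eef_rot: [[0.973, 0.229, 0.003], [0.229, -0.973, -0.0], [0.003, 0.001, -1.0]]
ft_force: [0.0, -0.6, 0.1]
grip_width: 0.0852
finger_force: 0.0
```

Emit:
servo_tool --series '[{"linear":[0,0,0],"spin":0},{"linear":[0,0,0],"spin":0},{"linear":[0,0,0],"spin":0},{"linear":[0,0,0],"spin":0},{"linear":[0,0,0],"spin":0},{"linear":[0,0,0],"spin":0},{"linear":[0,0,0],"spin":0},{"linear":[0,0,0],"spin":0}]' --fingers 0.03 --squeeze 30

```text
t: 17.95
tcp_pos: [0.5598, -0.1753, 0.0146]
eef_rot: [[0.974, 0.228, 0.001], [0.228, -0.974, -0.0], [0.001, 0.0, -1.0]]
ft_force: [-1.0, -0.1, 4.9]
grip_width: 0.0443
finger_force: 30.2
```

Emit:
servo_tool --series '[{"linear":[0,0,-0.02],"spin":0},{"linear":[0,0,-0.04],"spin":0},{"linear":[0,0,-0.05],"spin":0},{"linear":[0,0,-0.05],"spin":0},{"linear":[0,0,-0.05],"spin":0},{"linear":[0,0,-0.02],"spin":-0.1},{"linear":[0,0,0],"spin":-0.14},{"linear":[0,0,0],"spin":-0.14},{"linear":[0,0,0],"spin":-0.14},{"linear":[0,0,0],"spin":-0.14},{"linear":[0,0,0],"spin":-0.115},{"linear":[0,0,0],"spin":0}]'

```text
t: 19.15
tcp_pos: [0.5588, -0.1752, 0.2436]
eef_rot: [[0.535, 0.845, -0.0], [0.845, -0.535, 0.0], [0.0, -0.0, -1.0]]
ft_force: [1.5, 0.0, -1.6]
grip_width: 0.0439
finger_force: 31.4
```

Run:
```python
from h import *
s=robot.state();print(s["tcp_pos"],s["grip_width"])
a=np.radians(32.3);Y=np.array([np.sin(a),np.cos(a)]);X=np.array([np.cos(a),-np.sin(a)]);pv=np.array([.4655,.089])
t=pv+Y*.093+X*(-.0605);print(t)
plan(*t,.25,-32.3)
```

```text
[ 0.5588366 -0.1751823  0.2435835] 0.04392863169457298
[0.46405643 0.19993767]
spin -0.001 lin [ 0.2664 -0.2806 -0.0064]
```

Emit:
servo_tool --series '[{"linear":[0.0147,-0.0156,0],"spin":0},{"linear":[0.0294,-0.0313,0],"spin":0},{"linear":[0.0294,-0.0313,0],"spin":0},{"linear":[0.0294,-0.0313,0],"spin":0},{"linear":[0.0294,-0.0313,0],"spin":0},{"linear":[0.0294,-0.0313,0],"spin":0},{"linear":[0.0294,-0.0313,0],"spin":0},{"linear":[0.0294,-0.0313,0],"spin":0},{"linear":[0.0294,-0.0313,0],"spin":0},{"linear":[0.0147,-0.0156,0],"spin":0},{"linear":[0,0,0],"spin":0},{"linear":[0,0,0],"spin":0}]'

```text
t: 20.35
tcp_pos: [0.463, 0.199, 0.2435]
eef_rot: [[0.537, 0.844, -0.0], [0.844, -0.537, -0.0], [-0.0, 0.0, -1.0]]
ft_force: [-0.5, -0.9, -0.5]
grip_width: 0.0439
finger_force: 31.4
```

Run:
```python
from h import *
s=robot.state();print(s["tcp_pos"],s["grip_width"])
plan(.4625,.1995,.078,-32.3)
```

```text
[0.46299214 0.19904295 0.24351898] 0.043926665582762654
spin -0.003 lin [ 1.000e-04 -7.000e-04  1.655e-01]
```

Emit:
servo_tool --series '[{"linear":[0,0,0.04],"spin":0},{"linear":[0,0,0.05],"spin":0},{"linear":[0,0,0.03],"spin":0},{"linear":[0,0,0.02],"spin":0},{"linear":[0,0,0.012],"spin":0},{"linear":[0,0,0.007],"spin":0},{"linear":[0,0,0.004],"spin":0},{"linear":[0,0,0.002],"spin":0},{"linear":[0,0,0],"spin":0},{"linear":[0,0,0],"spin":0}]'

```text
t: 21.35
tcp_pos: [0.4637, 0.1995, 0.0793]
eef_rot: [[0.536, 0.844, 0.001], [0.844, -0.536, 0.001], [0.001, 0.001, -1.0]]
ft_force: [0.0, -0.1, -1.1]
grip_width: 0.044
finger_force: 31.4
```

Emit:
servo_tool --series '[{"linear":[0,0,0],"spin":0},{"linear":[0,0,0],"spin":0},{"linear":[0,0,0],"spin":0},{"linear":[0,0,0],"spin":0},{"linear":[0,0,0],"spin":0}]' --fingers 0.055

```text
t: 21.85
tcp_pos: [0.4631, 0.1992, 0.0786]
eef_rot: [[0.536, 0.844, 0.0], [0.844, -0.536, 0.0], [0.0, -0.0, -1.0]]
ft_force: [0.1, 0.0, -0.2]
grip_width: 0.0548
finger_force: 0.0
```

Emit:
servo_tool --series '[{"linear":[0,0,-0.02],"spin":0},{"linear":[0,0,-0.05],"spin":0},{"linear":[0,-0.025,0],"spin":0},{"linear":[0,-0.025,0],"spin":0},{"linear":[0,0,0],"spin":0},{"linear":[0,0,0],"spin":0},{"linear":[0,0,0.03],"spin":0},{"linear":[0,0,0.03],"spin":0},{"linear":[0,0,0.018],"spin":0},{"linear":[0,0,0],"spin":0},{"linear":[0,0,0],"spin":0}]' --fingers 0

```text
t: 22.95
tcp_pos: [0.4214, 0.2253, 0.0704]
eef_rot: [[0.537, 0.844, -0.0], [0.844, -0.537, -0.001], [-0.001, -0.0, -1.0]]
ft_force: [0.7, -0.0, 0.5]
grip_width: 0.0001
finger_force: 0.0
```

Emit:
servo_tool --series '[{"linear":[0,0.008,0],"spin":0},{"linear":[0,0.006,0],"spin":0},{"linear":[0,0.004,0],"spin":0},{"linear":[0,0.004,0],"spin":0},{"linear":[0,0.004,0],"spin":0},{"linear":[0,0.004,0],"spin":0},{"linear":[0,0.003,0],"spin":0},{"linear":[0,0,0],"spin":0}]'

```text
t: 23.75
tcp_pos: [0.4492, 0.2079, 0.0705]
eef_rot: [[0.536, 0.844, 0.0], [0.844, -0.536, -0.0], [0.0, 0.0, -1.0]]
ft_force: [0.4, -0.0, -0.7]
grip_width: 0.0001
finger_force: 0.0
```

Run:
```python
from h import *
import pickle
P=robot.camera_params("wrist");pickle.dump(P,open("w4.pkl","wb"));b=cap("wrist","w4");a=cap("top","top4");c=cap("scene","s4")
f=lambda i,w,h:cv2.resize(i,(w,h),interpolation=cv2.INTER_CUBIC)[:,:,::-1]
cv2.imwrite("pics/m4.png",np.hstack([np.vstack([f(a[150:285,140:300],400,338),f(c[125:225,190:320],338,260) if 0 else cv2.copyMakeBorder(f(c[125:225,190:320],338,260),0,0,0,62,0)]),cv2.copyMakeBorder(f(b,400,300),0,298,0,0,0)]))
```

```text
(no output)
```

View pics/m4.png

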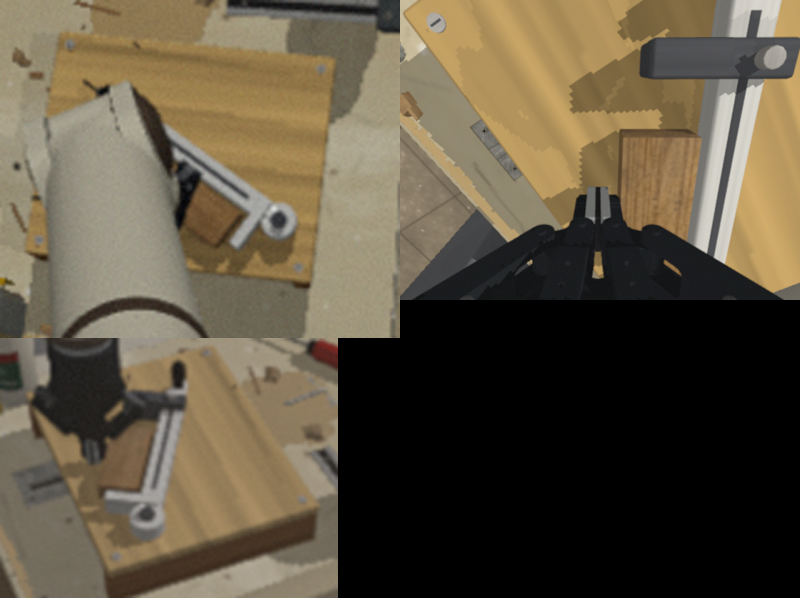

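The wrist view (right) shows the offcut flat, its far end at (620 to 698,135), lying between the jaw at (720,58) and the end stop. A small gap remains to the arm, and the finger is at its robot side.

Emit:
servo_tool --series '[{"linear":[0,0.002,0],"spin":0},{"linear":[0,0.002,0],"spin":0},{"linear":[0,0.002,0],"spin":0},{"linear":[0,0,0],"spin":0},{"linear":[0,0,0],"spin":0}]'

```text
t: 24.4
tcp_pos: [0.4538, 0.205, 0.0705]
eef_rot: [[0.536, 0.844, -0.0], [0.844, -0.536, -0.0], [-0.0, -0.0, -1.0]]
ft_force: [-1.1, -0.3, -0.9]
grip_width: 0.0004
finger_force: 0.2
```

Emit:
servo_tool --series '[{"linear":[0,0.001,0],"spin":0},{"linear":[0,0.001,0],"spin":0},{"linear":[0,0,0],"spin":0}]'

```text
t: 24.7
tcp_pos: [0.4539, 0.2049, 0.0704]
eef_rot: [[0.535, 0.845, -0.003], [0.845, -0.535, 0.0], [-0.001, -0.002, -1.0]]
ft_force: [-4.3, 2.3, 2.0]
grip_width: 0.0002
finger_force: 2.9
```

Emit:
servo_tool --series '[{"linear":[0,0.001,0],"spin":0},{"linear":[0,0.001,0],"spin":0},{"linear":[0,0,0],"spin":0}]'

```text
t: 25.0
tcp_pos: [0.4541, 0.2048, 0.0704]
eef_rot: [[0.534, 0.846, -0.005], [0.846, -0.534, 0.001], [-0.002, -0.005, -1.0]]
ft_force: [-8.5, 5.2, 6.5]
grip_width: 0.0002
finger_force: 5.2
```

Emit:
servo_tool --series '[{"linear":[0,-0.01,0],"spin":0},{"linear":[0,-0.01,-0.02],"spin":0},{"linear":[0,0,-0.05],"spin":0},{"linear":[0.043,0.01,0],"spin":0},{"linear":[0.043,0.02,0],"spin":0},{"linear":[0.043,0.019,0],"spin":0},{"linear":[0,0,0],"spin":0},{"linear":[0,0,0],"spin":0}]'

```text
t: 25.8
tcp_pos: [0.551, 0.2963, 0.1397]
eef_rot: [[0.536, 0.844, -0.0], [0.844, -0.536, -0.001], [-0.001, 0.0, -1.0]]
ft_force: [-0.2, -1.0, 0.8]
grip_width: -0.0001
finger_force: 0.0
```

Run:
```python
from h import *
import pickle
s=robot.state();print(s["tcp_pos"])
d=np.array(s["tcp_pos"])[:2]-[.464,.0885];print("x",d@[.845,-.535],"y",d@[.535,.845])
P=robot.camera_params("wrist");pickle.dump(P,open("w5.pkl","wb"));b=cap("wrist","w5");cv2.imwrite("pics/m5.png",cv2.resize(b,(800,600))[:,:,::-1])
```

```text
[0.55102945 0.29625916 0.13966004]
x -0.03761126405051586 y 0.22211724623343088
```

View pics/m5.png

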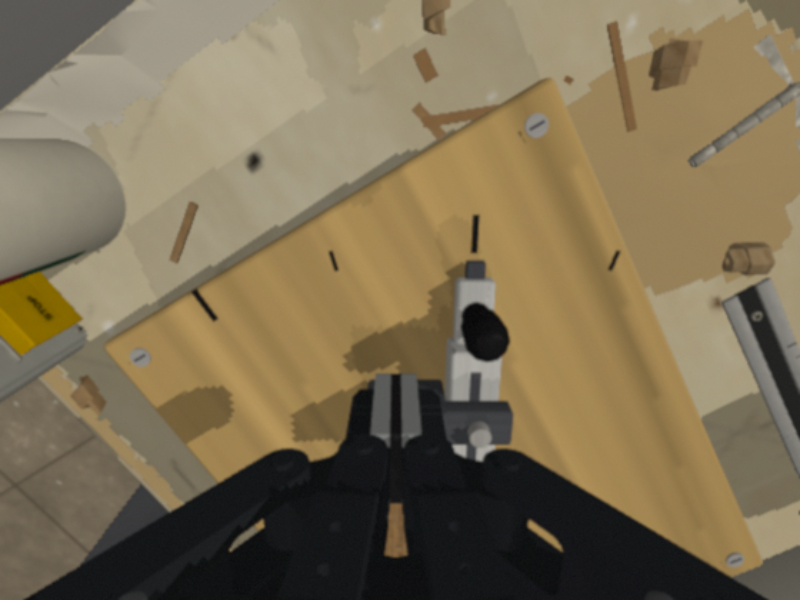

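The wrist view shows the arm tip (475,270) pointing straight at the 30° mark (475,232). The jaw is at (478,422), and the shut fingers are hovering just outside it, clear of the handle at (485,332).

Emit:
servo_tool --series '[{"linear":[0,0,0.025],"spin":0},{"linear":[0,0,0.025],"spin":0},{"linear":[0,0,0.017],"spin":0},{"linear":[0,0,0],"spin":0},{"linear":[-0.008,0,0],"spin":0},{"linear":[-0.008,0,0],"spin":0},{"linear":[-0.006,0,0],"spin":0},{"linear":[-0.006,0,0],"spin":0},{"linear":[0,0,0],"spin":0}]'

```text
t: 26.75
tcp_pos: [0.5361, 0.2722, 0.0746]
eef_rot: [[0.536, 0.844, 0.001], [0.844, -0.536, 0.001], [0.001, 0.001, -1.0]]
ft_force: [1.2, -0.1, 0.2]
grip_width: -0.0005
finger_force: 0.2
```

Emit:
servo_tool --series '[{"linear":[-0.005,0,0],"spin":0},{"linear":[-0.005,0,0],"spin":0},{"linear":[-0.005,0,0],"spin":0},{"linear":[-0.004,0,0],"spin":0},{"linear":[0,0,0],"spin":0}]'

```text
t: 27.25
tcp_pos: [0.5251, 0.2558, 0.0735]
eef_rot: [[0.536, 0.844, -0.001], [0.844, -0.536, -0.001], [-0.001, -0.0, -1.0]]
ft_force: [1.3, 1.5, 1.3]
grip_width: -0.0001
finger_force: 0.8
```

Emit:
servo_tool --series '[{"linear":[-0.004,0,0],"spin":0},{"linear":[-0.004,0,0],"spin":0},{"linear":[-0.003,0,0],"spin":0},{"linear":[-0.002,0,0],"spin":0},{"linear":[0,0,0],"spin":0}]'

```text
t: 27.75
tcp_pos: [0.5183, 0.2451, 0.0734]
eef_rot: [[0.536, 0.844, -0.001], [0.844, -0.536, -0.001], [-0.001, -0.0, -1.0]]
ft_force: [1.6, 1.5, 0.2]
grip_width: -0.0001
finger_force: 1.0
```

Emit:
servo_tool --series '[{"linear":[-0.0015,0,0],"spin":0},{"linear":[-0.0015,0,0],"spin":0},{"linear":[-0.001,0,0],"spin":0},{"linear":[0,0,0],"spin":0}]'

```text
t: 28.15
tcp_pos: [0.5173, 0.2437, 0.0735]
eef_rot: [[0.535, 0.845, 0.002], [0.845, -0.535, 0.002], [0.003, 0.001, -1.0]]
ft_force: [5.9, 5.3, -4.9]
grip_width: 0.0005
finger_force: 3.7
```

Emit:
servo_tool --series '[{"linear":[-0.001,0,0],"spin":0},{"linear":[-0.001,0,0],"spin":0},{"linear":[-0.001,0,0],"spin":0},{"linear":[0,0,0],"spin":0},{"linear":[0,0,0],"spin":0}]'

```text
t: 28.65
tcp_pos: [0.5173, 0.2436, 0.0737]
eef_rot: [[0.534, 0.845, 0.006], [0.845, -0.534, 0.005], [0.008, 0.002, -1.0]]
ft_force: [9.1, 10.2, -10.5]
grip_width: 0.0004
finger_force: 7.0
```

Emit:
servo_tool --series '[{"linear":[0.006,0,0],"spin":0},{"linear":[0.01,0,0],"spin":0},{"linear":[0.015,0,-0.01],"spin":0},{"linear":[0,0,-0.05],"spin":0},{"linear":[0,0,-0.05],"spin":0},{"linear":[-0.03,-0.02,-0.05],"spin":0},{"linear":[-0.03,-0.02,-0.05],"spin":0},{"linear":[-0.03,0,-0.03],"spin":0},{"linear":[0,0,0],"spin":0},{"linear":[0,0,0],"spin":0}]'

```text
t: 29.65
tcp_pos: [0.4619, 0.2164, 0.2953]
eef_rot: [[0.537, 0.844, 0.001], [0.844, -0.537, 0.0], [0.001, 0.0, -1.0]]
ft_force: [0.2, 0.7, -0.6]
grip_width: 0.0003
finger_force: 0.0
```

Run:
```python
from h import *
import pickle
print(robot.state()["tcp_pos"])
P=robot.camera_params("wrist");pickle.dump(P,open("w6.pkl","wb"));b=cap("wrist","w6");cap("top","top6");cap("scene","s6")
cv2.imwrite("pics/m6.png",cv2.resize(b,(800,600),interpolation=cv2.INTER_CUBIC)[:,:,::-1])
```

```text
[0.46191214 0.21635711 0.2952515 ]
```

View pics/m6.png

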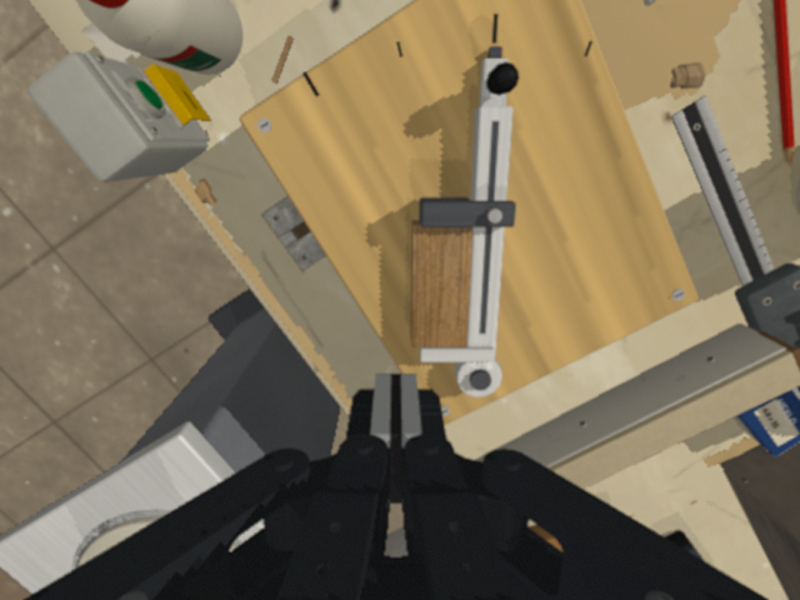

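The wrist view shows the offcut at (413 to 472, 222 to 348), flush against the bar, with the jaw at (468,213) against one end and the stop at (458,354) at the other. The arm tip (495,52) is on the 30° mark at (495,28). I'll check for hairline gaps numerically.

Run:
```python
from h import *
import pickle
b=cv2.imread("pics/w6.png")
for y in(165,185,205,225,238): print(y,[tuple(int(v) for v in p[[0,2]]) for p in b[y,325:337]])
print("stop",[(int(p[0]),int(p[2])) for p in b[236:250,310]])
print("jaw",[(int(p[0]),int(p[2])) for p in b[150:164,310]])
P=pickle.load(open("w6.pkl","rb"))
e=onz(P,[(289,165),(289.5,235)],.084)[:,:2];d=e[0]-e[1];print("outer edge angle",np.degrees(np.arctan2(d[0],d[1])))
q=onz(P,[(331,165),(329,238)],.083)[:,:2];d=q[0]-q[1];print("arm edge angle",np.degrees(np.arctan2(d[0],d[1])),"width",np.linalg.norm(np.cross(d/np.linalg.norm(d),e[0]-q[0])))
```

```text
165 [(82, 152), (79, 146), (73, 139), (71, 141), (74, 142), (95, 137), (135, 151), (166, 174), (175, 186), (175, 186), (181, 191), (186, 195)]
185 [(78, 151), (72, 146), (74, 150), (81, 154), (100, 146), (138, 155), (167, 177), (179, 188), (183, 192), (185, 194), (185, 195), (185, 195)]
205 [(70, 144), (73, 150), (78, 150), (98, 143), (139, 156), (169, 177), (179, 189), (181, 192), (184, 195), (184, 196), (184, 197), (175, 186)]
225 [(68, 136), (72, 137), (97, 138), (141, 156), (170, 179), (180, 190), (183, 192), (183, 193), (186, 196), (184, 194), (165, 173), (118, 121)]
238 [(63, 138), (85, 140), (131, 151), (165, 175), (180, 189), (183, 192), (184, 193), (184, 194), (186, 197), (185, 196), (185, 195), (184, 193)]
stop [(70, 143), (70, 142), (72, 143), (74, 144), (72, 144), (71, 143), (81, 137), (111, 137), (151, 160), (174, 183), (179, 188), (179, 189), (181, 192), (181, 191)]
jaw [(76, 73), (74, 72), (73, 69), (71, 69), (74, 70), (77, 74), (76, 73), (72, 70), (64, 71), (55, 83), (53, 96), (52, 97), (50, 96), (56, 106)]
outer edge angle 31.39023107989831
arm edge angle 31.04056558113049 width 0.04515686809834098<stdin>:9: DeprecationWarning: Arrays of 2-dimensional vectors are deprecated. Use arrays of 3-dimensional vectors instead. (deprecated in NumPy 2.0)
```

```bash
python3 -c "
from plant import robot
print(robot.job_done())"
```

```text
the job is handed in; nothing more can be done
None
```

I handed the job in at about 30 s: the case is flat on the bench, the arm is on the 30° mark, and the offcut is flush along the arm, pressed against the end stop by the jaw with about 14 N; I did not re-measure the square offcut or sanding block afterwards.

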